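# Close a split flow-cell housing and hold it shut

### The job

Press the white hinged cuvette cover on the lower housing half down until its catch snaps and holds it shut by itself. Then pick up the loose upper half by its black grip, set it over the two dowels with the blue end above the blue end, press it down against the sprung red seals until the two halves meet, and finish while still gripping it and holding it pressed fully shut. Leave the other things on the worktop where they are.

Things in the scene. Friction and masses are not known exactly. Their poses are not given: they have to be found in the camera images.
- lower_half: Lower housing half, fixed to the worktop, left or right of the microscope: dark steel plate 96 x 150 mm (x, y), 9 mm high, carrying a mid grey block 72 x 130 mm whose mating face is 36 mm above the worktop. Origin: centre of the underside; z up; +y points to its blue end. Two steel dowels with conical tips rise 20 mm above the mating face; the cuvette channel with its white cover lies between.
- lower_big_dowel (a point): Axis of the thick dowel (12 mm) at the level of the mating face: at y = +48 mm of the lower half, its blue end.
- lower_small_dowel (a point): Axis of the thin dowel (8 mm) at the level of the mating face: at y = -48 mm of the lower half.
- mating_face (a point): Centre of the mating face, 36 mm above the worktop.
- cover_hinge (a point): Point on the cover's hinge axis, midway along it: in the lower half's frame at x = +24 mm, y = 0, z = 32.5 mm. The axis runs along the lower half's y; the cover lies towards -x from it.
- cover_press (a point): Where to press the cover: on its upper side, 34 mm from the hinge axis. The white cover is 48 mm long from the hinge, 50 mm wide, 4 mm thick, its upper side 2 mm above the hinge axis when shut; shut, it lies 1.5 mm below the mating face.
- cover (a joint): Hinge angle of the cover, rad: 0 is shut; grows as its front edge rises. It starts open at about 0.6, held up by a weak spring. In the last 0.2 rad a spring catch at the front edge (the -x side) gives way at roughly 5 to 8 N of pressing and then holds the cover shut near 0, where there is a firm stop.
- seal (a joint): Travel of the two red sprung seal strips (50 x 7 mm, at y = +36 and -36 mm of the lower half), m: 0 is free, 6 mm above the mating face; 0.006 is level with it, which is when the halves meet. Takes about 10.5 N in all when fully down, the upper half's weight included; springs back when the push ends.
- upper_half: Loose upper housing half, about 0.3 kg, lying flat: mid grey plate 72 x 130 x 22 mm (x, y, z) with a black grip block on top, 24 mm in x, 44 mm in y, from z = 22 to 50 mm. Origin: centre of the flat underside; z up; +y points to its blue end. Two through holes for the dowels, wide at the blue end, so it fits one way round only.
- upper_big_hole (a point): Axis of the wide hole (14 mm) at the underside of the upper half, at its y = +48 mm, the blue end.
- upper_small_hole (a point): Axis of the narrow hole (10 mm) at the underside of the upper half, at its y = -48 mm.
- grip_top (a point): Centre of the top of the black grip block, 50 mm above the underside of the upper half.
- immersion_bottle: Bystander: brown dropper bottle with a white cap, 29 x 28 x 62 mm, standing; origin under its centre.
- petri: Bystander: round petri dish, 72 mm across, 15 mm high; origin under its centre.
- pot: Bystander: sample pot with a yellow lid, 46 mm across, 55 mm high; origin under its centre.
- vial: Bystander: clear vial with a red cap, 30 mm across, 86 mm high; origin under its centre.
- marker: Bystander: black and white marker pen lying down, 135 mm long, 17 mm thick; origin under its centre.
- microscope_front (a point): Front edge of the fixed microscope's stage, 150 mm above the worktop. The microscope stands between the two places where the halves lie; its stage reaches 95 mm to either side of this point, and its eyepieces overhang it by 40 mm towards the robot at 320 to 400 mm height. When crossing from one side to the other, pass in front of it, nearer the robot.

How it is judged:
By the outcome, as a careful person would: the job done as asked, in the order asked, and still so for the second after the job is handed in, while the arm keeps its last pose, push and grip.
It also fails if it takes over 59 s, if anything falls off the work surface, if the arm or the gripper's body presses on something with over 40 N, if the wrist force passes 120 N, or if a joint passes its speed limit or range.

### The arm

A 7-joint arm with a two-finger parallel gripper is mounted at the origin on a cart in front of the work surface, level with it; the furniture and walls round the work are solid. World frame = base frame: x ahead of the robot, y to its left, z up, the work surface at z = 0. Lengths are in m, angles in rad, forces in N, time in s.
With the tool pointing down it reaches from about 0.4 to 0.875 m from the base axis. Payload 19.3 kg.
Tool frame: the origin (TCP) lies at the very end of the fingers, on their centre line; the grasp point (between the pads) lies 19 mm behind it; z points along the fingers, y is the line along which they close (so a half turn about z gives the same grasp; the last joint's range is limited). The gripper opens to 85 mm and grips with 20 to 120 N. Pads are 22 mm wide; open, the fingers measure 114 mm over their backs; the gripper's body (76 mm by 85 mm) begins 54 mm behind the grasp point. The pads swing forward as they close: fully open they stand 13 mm farther back than shut.
Start: joints at [-1.413, 0.521, -0.036, 1.599, 0.021, 1.021, -0.113], TCP at [0.141, 0.609, 0.231] pointing down, gripper open.
Joint ranges: [-2.91, 2.91], [-0.3, 2.13], [-1.5, 1.42], [0.17, 2.43], [-1.26, 4.41], [0.16, 1.93], [-2.52, 2.52]. Speed limits (rad/s): [1.89, 1.89, 2.39, 2.39, 3.01, 3.01, 3.01].

### API

Orientations are given as [roll, pitch, yaw] about the fixed x, y, z axes, in that order (R = Rz(yaw) Ry(pitch) Rx(roll)).
In Python, from workcell import bot gives the robot as it stands.
- The arm moves only by the shell command python3 -m crank 'ROWS' [FORCE]. ROWS is a JSON object of lists of equal length, an entry for each row: "travel": the shift along the world's x, y, z in cm, a list of three; "turn": the turn, a rotation vector about the world's x, y, z in degrees, a list of three; "gripper": the closure, from 0 (fully open) to 1 (shut). A call has exactly 5 rows; each row is the pose to reach, as a shift and turn from the pose commanded when the call began; what a row does not reach only later rows make up. A row lasts 1/10 s, in which the tool goes at most 50 mm and 8.59 degrees, less where a joint would pass 70% of its speed; a pose out of reach is approached as far as the arm can. A call with a gripper value outside its range is refused whole. The fingers move at their own pace and stop on an object; FORCE is the grip in N (left out, the last holds). Time passes only in rows, so rows that repeat a pose let the fingers close, or fill a call up. It gives the time, the measured TCP pose, the force, the opening and the grip force at its end, in the units of the state.
- bot.observe(): the state, without advancing time (a new reading comes with each control period).
- bot.grab_frame(name): name is "scene" or "side" or "wrist"; returns a dict with "pixels" (480x640x3 uint8, red, green, blue), "fx", "fy", "cx", "cy" (pixels), "dist" ([k1, k2, p1, p2, k3] as OpenCV has them; the pictures are not rectified), "extrinsics" (4x4, takes a point from world to camera coordinates). Camera axes: x right, y down, z forward; pixel columns grow to the right and rows downward; lengths in m; the calibration is good to about 2 mm. A picture is of the moment at which its call begins. There is no depth.
- bot.job_done(): hands the job in; it is judged then, once.
The state is a dict: "clock": time; "qpos": joint angles; "qd": joint speeds; "joint_efforts": joint torques, N m; "position": TCP position; "tool_rot": TCP orientation; "force": force on the tool from outside, world axes, zero at the start; "moment": the same for the moment, N m; "grip_width": finger opening in m; "finger_force": force on a finger pad.
Only numpy, scipy, OpenCV 4.12 (cv2) and the standard library are available. Lean on these libraries where they do the work, as an engineer would, in place of code of your own. Each camera call takes 0.05 s, during which the arm holds its last target. There are 200 camera calls.

## Working session

There is one attempt and no reset: what is moved stays moved. The work goes in short steps, Python scripts to look and compute and a shell command to move; the robot and the scene stay as the last step left them, time stands still between calls to the robot, and variables do not carry over. Pictures are saved under pics/ and viewed, at most 13 in all, crops included, and the job is handed in when it is done.

```bash
mkdir -p pics; ls
python3 - <<'E'
from workcell import bot
import cv2,pickle
for n in("scene","side"):
    f=bot.grab_frame(n);pickle.dump(f,open(f'pics/{n}0.pkl','wb'));cv2.imwrite(f'pics/{n}0.png',f["pixels"][:,:,::-1])
    print(n,f["fx"],f["cx"],f["cy"],f["dist"],f["extrinsics"])
print(bot.observe())
E
```

```text
pics
scene 440.8356746169827 323.94071931819667 237.01846017866842 [-0.00937731  0.          0.          0.          0.        ] [[-0.99935501 -0.03109941 -0.01795524  0.58146662]
 [-0.0032764   0.57687784 -0.81682387  0.05560403]
 [ 0.03576072 -0.81623819 -0.57660765  1.58521104]
 [ 0.          0.          0.          1.        ]]
side 516.2941418774776 317.8776605417362 235.17092723661523 [-0.04049072  0.          0.          0.          0.        ] [[-9.99842658e-01  1.77145749e-02  9.23597273e-04  5.74491311e-01]
 [ 8.50338869e-03  5.24340147e-01 -8.51466442e-01  5.93978577e-02]
 [-1.55676452e-02 -8.51324617e-01 -5.24408280e-01  1.50959654e+00]
 [ 0.00000000e+00  0.00000000e+00  0.00000000e+00  1.00000000e+00]]
{'clock': 0.1, 'qpos': array([-1.41317399,  0.52194428, -0.03629957,  1.59989901,  0.02120931,
        1.02110616, -0.11282493]), 'qd': array([-0.00071195, -0.00173936, -0.00070058, -0.00219491, -0.00066739,
       -0.0016926 , -0.00031675]), 'joint_efforts': array([ 2.50005258e-03, -9.28466392e+01,  1.98338538e+00, -3.70529437e+01,
        1.81267230e-02,  5.58318352e-03, -1.46548842e-05]), 'position': array([0.14114739, 0.60856986, 0.23080854]), 'tool_rot': array([-3.14062495e+00,  8.84973703e-05,  2.91371422e+00]), 'force': array([-1.04100311, -0.11568704,  0.17133789]), 'moment': array([0.03672919, 0.00926336, 0.01089257]), 'finger_force': 0.0, 'grip_width': 0.08546679468146798}
```

View pics/scene0.png

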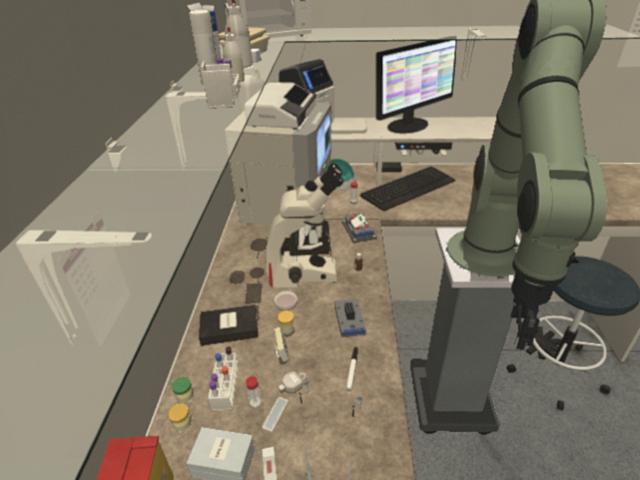

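View pics/side0.png

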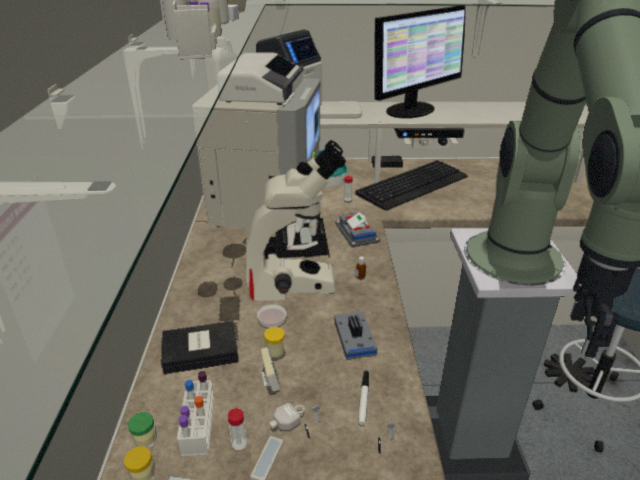

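Run:
```python
import cv2,numpy as np
a=cv2.imread('pics/scene0.png');b=cv2.imread('pics/side0.png')
def c(i,x,y):return cv2.resize(i[y:y+50,x:x+66],(396,300),interpolation=cv2.INTER_CUBIC)
cv2.imwrite('pics/crop1.png',np.vstack([np.hstack([c(a,325,205),c(b,323,198)]),np.hstack([c(a,320,290),c(b,323,308)])]))
```

```text
(no output)
```

View pics/crop1.png

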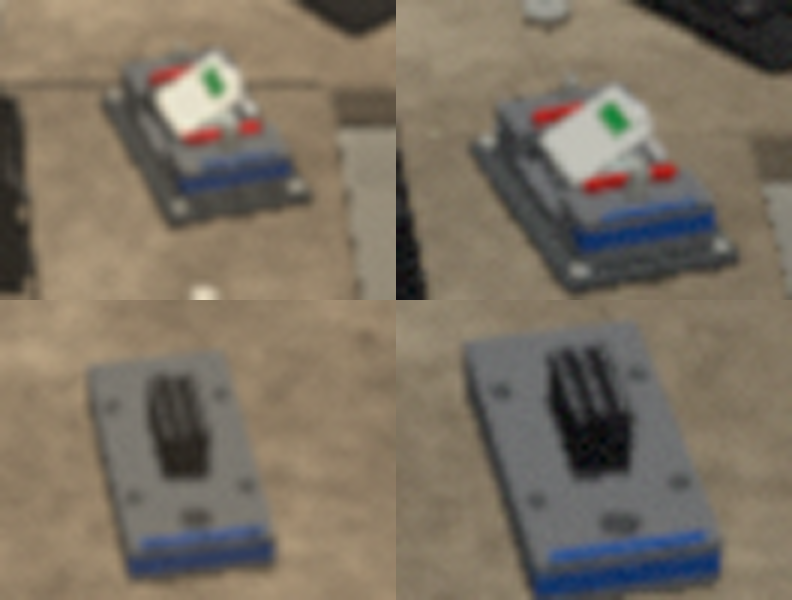

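```bash
cat > h.py <<'E'
import numpy as np,cv2,pickle
from scipy.optimize import least_squares
def proj(f,P):
    E=f["extrinsics"];K=np.array([[f["fx"],0,f["cx"]],[0,f["fy"],f["cy"]],[0,0,1.]])
    return cv2.projectPoints(np.asarray(P,float).reshape(-1,3),cv2.Rodrigues(E[:3,:3])[0],E[:3,3],K,np.asarray(f["dist"]))[0][:,0]
def place(p,P):
    c,s=np.cos(p[2]),np.sin(p[2]);P=np.asarray(P,float)
    return P@np.array([[c,s,0],[-s,c,0],[0,0,1]])+[p[0],p[1],p[3] if len(p)>3 else 0]
def fit(obs,p0):
    r=lambda p:np.concatenate([(proj(f,place(p,P))-uv).ravel() for f,P,uv in obs])
    s=least_squares(r,p0,loss='soft_l1');return s.x,r(s.x).reshape(-1,2)
E
python3 - <<'E'
from h import *
S=pickle.load(open('pics/scene0.pkl','rb'));D=pickle.load(open('pics/side0.pkl','rb'))
px=lambda L,o:(np.array(L)+.5)/6-.5+o
x,y=.036,.065
U=[[x,-y,.022],[-x,-y,.022],[-x,y,.022],[x,y,.022],[0,.048,.022]]
us=px([[90,68],[225,53],[270,238],[129,257],[196,217]],[320,290])
ud=px([[72,42],[238,25],[322,242],[139,270],[224,222]],[323,308])
p,r=fit([(S,U,us),(D,U,ud)],[.5,.3,0]);print('upper',p,r.round(1).tolist())
L=[[.048,-.075,.009],[.048,.075,.009],[-.048,.075,.009],[.036,.065,.036],[-.036,.065,.036]]
ls=px([[105,100],[172,217],[310,190],[180,178],[290,160]],[325,205])
ld=px([[76,142],[179,280],[339,252],[182,232],[317,207]],[323,198])
for o in([(S,L,ls),(D,L,ld)],[(S,L,ls)],[(D,L,ld)]):
    p,r=fit(o,[.5,-.3,0]);print('lower',p,r.round(1).tolist())
E
```

```text
upper [0.49509713 0.3387365  0.15686331] [[-0.3, -0.0], [0.1, 0.1], [1.0, 0.2], [-0.3, -0.2], [-0.0, 0.7], [-0.7, -0.2], [0.4, -0.7], [0.7, 0.2], [-0.2, -0.4], [-0.4, 0.3]]
lower [ 0.45094481 -0.13551638  0.26825707] [[-0.4, -0.8], [-0.8, 1.0], [0.7, 1.6], [0.3, -0.4], [0.5, -0.3], [-0.6, -0.4], [-2.3, 0.7], [1.0, 0.6], [0.2, -1.2], [0.3, -0.6]]
lower [ 0.45134191 -0.13667545  0.27126501] [[-0.6, -0.9], [-0.9, 0.8], [0.6, 1.4], [0.3, -0.6], [0.4, -0.5]]
lower [ 0.45070744 -0.13475397  0.26672068] [[-0.5, -0.3], [-2.2, 0.9], [1.1, 0.8], [0.3, -1.1], [0.3, -0.4]]
```

Run:
```python
from h import *
S=pickle.load(open('pics/scene0.pkl','rb'));D=pickle.load(open('pics/side0.pkl','rb'))
for n,a,b,z in(('base',(335,275),(333,290),0),('eyep tip',(341,168),(341,152),.36),('stage front',(329,248),(327,250),.15),('bottle cap',(359,256),(362,260),.062)):
    s=least_squares(lambda p:np.r_[proj(S,p)[0]-a,proj(D,p)[0]-b],[.5,.1,.1]).x
    s2=least_squares(lambda p:proj(S,[*p,z])[0]-a,[.5,.1]).x
    print(n,s.round(3),s2.round(3))
```

```text
base [ 0.535  0.041 -0.084] [0.54 0.13]
eyep tip [ 0.516 -0.036  0.315] [0.521 0.048]
stage front [0.556 0.147 0.123] [0.558 0.178]
bottle cap [0.459 0.105 0.062] [0.46  0.105]
```

```bash
python3 -m crank '{"travel":[[3,-3,0],[6,-6,0],[9,-9,0],[12,-12,0],[15,-15,0]],"turn":[[0,0,-4],[0,0,-8],[0,0,-12],[0,0,-16],[0,0,-20]],"gripper":[1,1,1,1,1]}'
python3 -m crank '{"travel":[[1.6,-4.4,0],[3.2,-8.8,0],[4.8,-13.2,0],[6.4,-17.6,0],[8,-22,0]],"turn":[[0,0,-5],[0,0,-10],[0,0,-15],[0,0,-20],[0,0,-25]],"gripper":[1,1,1,1,1]}'
python3 -m crank '{"travel":[[1,-4,0],[2,-8,0],[3,-12,0],[4,-16,0],[5,-20,0]],"turn":[[0,0,-4],[0,0,-8],[0,0,-12],[0,0,-16],[0,0,-16.6]],"gripper":[1,1,1,1,1]}'
```

```text
clock: 0.6
position: [0.2921, 0.4574, 0.2312]
tool_rot: [-3.141, -0.0, 2.562]
force: [1.2, 1.3, -0.2]
grip_width: 0.0123
finger_force: 0.0
clock: 1.1
position: [0.3713, 0.237, 0.2313]
tool_rot: [-3.142, -0.0, 2.125]
force: [1.3, -0.1, -0.0]
grip_width: 0.0001
finger_force: 0.0
clock: 1.6
position: [0.4212, 0.0372, 0.2313]
tool_rot: [3.141, -0.0, 1.836]
force: [1.5, 0.1, 0.4]
grip_width: -0.0002
finger_force: 0.0
```

```bash
python3 -m crank '{"travel":[[0,-4,0],[0,-8,0],[0,-12,0.5],[0,-14,1],[0,-14,1]],"turn":[[0,0,0],[0,0,0],[0,0,0],[0,0,0],[0,0,0]],"gripper":[1,1,1,1,1]}'
python3 - <<'E'
from workcell import bot
import cv2,pickle
f=bot.grab_frame("wrist");pickle.dump(f,open('pics/w1.pkl','wb'));cv2.imwrite('pics/w1.png',f["pixels"][:,:,::-1])
from h import *
print(f["fx"],f["dist"],f["extrinsics"])
for z,P in((.036,[[0,.048,.036],[0,-.048,.036],[.036,.065,.036],[-.036,.065,.036],[-.036,-.065,.036],[.036,-.065,.036]]),):print(proj(f,place([.451,-.1355,.268],P)).round())
E
```

```text
clock: 2.1
position: [0.421, -0.1038, 0.2417]
tool_rot: [3.141, 0.001, 1.835]
force: [-0.4, 0.2, 0.1]
grip_width: -0.0001
finger_force: 0.0
364.0447292406942 [-0.03246135  0.          0.          0.          0.        ] [[ 9.65278708e-01  2.61221529e-01  5.73259470e-04 -3.79513661e-01]
 [ 2.48922652e-01 -9.20492322e-01  3.01216530e-01 -2.41602927e-01]
 [ 7.92119233e-02 -2.90615206e-01 -9.53555595e-01  3.25394987e-01]
 [ 0.00000000e+00  0.00000000e+00  0.00000000e+00  1.00000000e+00]]
[[340. 201.]
 [339. 292.]
 [378. 184.]
 [303. 184.]
 [305. 307.]
 [373. 306.]]
```

View pics/w1.png

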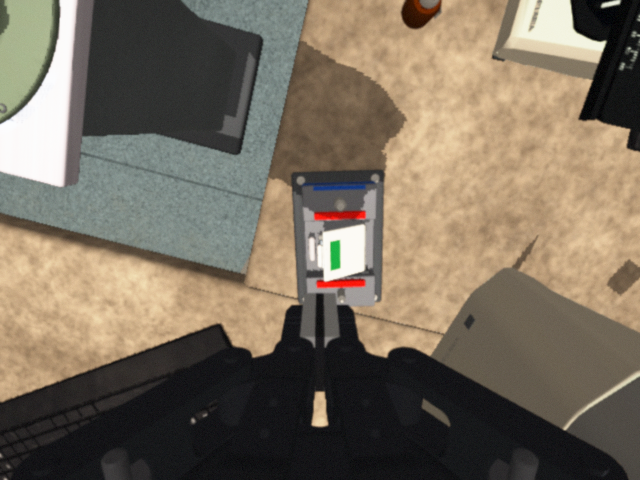

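```bash
cat >> h.py <<'E'
def reds(f,roi):
    y0,y1,x0,x1=roi;h=cv2.cvtColor(f["pixels"],cv2.COLOR_RGB2HSV)
    m=(((h[...,0]<8)|(h[...,0]>172))&(h[...,1]>150)&(h[...,2]>90)).astype(np.uint8)
    k=np.zeros_like(m);k[y0:y1,x0:x1]=m[y0:y1,x0:x1]
    n,_,st,ce=cv2.connectedComponentsWithStats(k)
    return [(ce[i],st[i]) for i in range(1,n) if st[i][4]>40]
E
python3 - <<'E'
from h import *
f=pickle.load(open('pics/w1.pkl','rb'))
for r in reds(f,(170,310,280,400)):print(r)
p=[.451,-.1355,.268]
P=[[0,.036,.042],[0,-.036,.042],[.048,.075,.009],[-.048,.075,.009],[0,.048,.056],[0,-.048,.056]]
print(proj(f,place(p,P)).round(1))
g=f["pixels"][165:310,285:395,::-1];cv2.imwrite('pics/w1c.png',cv2.resize(g,None,fx=4,fy=4,interpolation=cv2.INTER_CUBIC))
E
```

```text
(array([339.48529412, 215.03921569]), array([314, 211,  52,   9, 408], dtype=int32))
(array([341.01709402, 283.22222222]), array([317, 279,  48,   9, 351], dtype=int32))
[[340.5 214.8]
 [339.5 283.7]
 [386.4 169.8]
 [291.9 170.1]
 [341.5 205.5]
 [340.1 300.6]]
```

View pics/w1c.png

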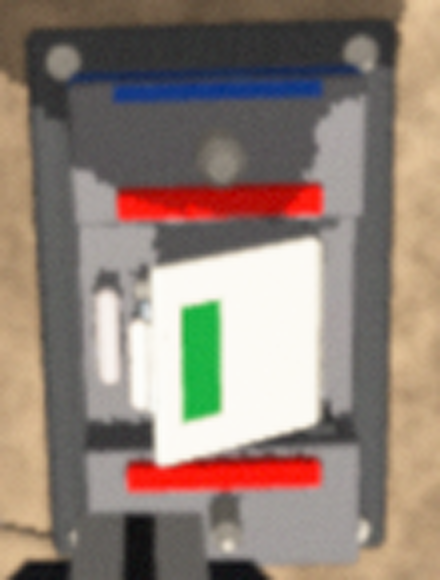

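Run:
```python
from h import *
f=pickle.load(open('pics/w1.pkl','rb'))
P=[[0,.036,.042],[0,-.036,.042],[.048,.075,.009],[-.048,.075,.009],[0,.048,.056],[0,-.048,.056]]
uv=[[339.5,215],[341,283.2],[384.5,170.3],[291.7,172.5],[340,205],[342,300]]
p,r=fit([(f,P,uv)],[.451,-.135,.268]);print(p,r.round(1).tolist())
print('press',place(p,[[-.010,0,.0345],[.024-.034*np.cos(.6),0,.0325+.034*np.sin(.6)]]))
```

```text
[ 0.45141355 -0.13552112  0.2960166 ] [[0.4, -0.0], [-0.1, 0.6], [0.2, -1.7], [-1.4, -0.9], [0.5, 0.7], [-0.1, 0.7]]
press [[ 0.44184849 -0.13843825  0.0345    ]
 [ 0.44752878 -0.13670589  0.05169784]]
```

```bash
python3 -m crank '{"travel":[[1,-1.7,-4],[2.1,-3.4,-8],[2.1,-3.4,-12],[2.1,-3.4,-16],[2.1,-3.4,-17.2]],"turn":[[0,0,0],[0,0,0],[0,0,0],[0,0,0],[0,0,0]],"gripper":[1,1,1,1,1]}'
python3 -m crank '{"travel":[[0,0,-0.6],[0,0,-1.2],[0,0,-1.7],[0,0,-2.2],[0,0,-2.5]],"turn":[[0,0,0],[0,0,0],[0,0,0],[0,0,0],[0,0,0]],"gripper":[1,1,1,1,1]}'
python3 -m crank '{"travel":[[0,0,-0.2],[0,0,-0.4],[0,0,-0.6],[0,0,-0.8],[0,0,-1.0]],"turn":[[0,0,0],[0,0,0],[0,0,0],[0,0,0],[0,0,0]],"gripper":[1,1,1,1,1]}'
```

```text
clock: 2.65
position: [0.4404, -0.1338, 0.0662]
tool_rot: [-3.137, -0.002, 1.84]
force: [0.4, 0.0, 0.1]
grip_width: 0.0001
finger_force: 0.0
clock: 3.15
position: [0.4425, -0.135, 0.0445]
tool_rot: [3.141, 0.0, 1.839]
force: [0.2, -0.2, 0.8]
grip_width: 0.0001
finger_force: 0.4
clock: 3.65
position: [0.4422, -0.1352, 0.0343]
tool_rot: [3.141, 0.0, 1.839]
force: [-1.7, 0.6, 12.1]
grip_width: 0.0001
finger_force: 5.6
```

```bash
python3 -m crank '{"travel":[[0,0,-0.1],[0,0,-0.15],[0,0,-0.15],[0,0,-0.15],[0,0,-0.15]],"turn":[[0,0,0],[0,0,0],[0,0,0],[0,0,0],[0,0,0]],"gripper":[1,1,1,1,1]}'
python3 -m crank '{"travel":[[0,0,3],[0,0,7],[-2,3,11],[-2,3,15],[-2,3,19]],"turn":[[0,0,0],[0,0,0],[0,0,0],[0,0,0],[0,0,0]],"gripper":[1,1,1,1,1]}'
python3 - <<'E'
from workcell import bot
from h import *
f=bot.grab_frame("wrist");pickle.dump(f,open('pics/w2.pkl','wb'))
p=[.4514,-.1355,.29]
P=[[0,.036,.042],[0,-.036,.042],[.048,.075,.009],[-.048,.075,.009],[0,.048,.056],[0,-.048,.056],[0,0,.0345]]
print(proj(f,place(p,P)).round(1));c=proj(f,place(p,[[0,0,.03]]))[0].astype(int);a,b=c[0]-80,c[1]-80
for r in reds(f,(b,b+160,a,a+160)):print(r)
print(a,b);g=f["pixels"][b:b+150,a:a+160,::-1];cv2.imwrite('pics/w2c.png',cv2.resize(g,None,fx=4,fy=4,interpolation=cv2.INTER_CUBIC))
E
```

```text
clock: 4.15
position: [0.4423, -0.1353, 0.0336]
tool_rot: [3.141, -0.0, 1.838]
force: [-7.2, 1.6, 33.5]
grip_width: -0.0001
finger_force: 16.4
clock: 4.65
position: [0.4216, -0.1045, 0.2245]
tool_rot: [-3.142, -0.0, 1.839]
force: [-0.3, 1.7, 1.0]
grip_width: -0.0001
finger_force: 0.0
[[340.8 218.7]
 [341.  290.6]
 [388.2 170.5]
 [289.3 172.5]
 [341.6 209.1]
 [341.9 308.4]
 [340.5 253.1]]
(array([340.45057471, 218.50574713]), array([314, 214,  54,  10, 435], dtype=int32))
(array([341.17268041, 289.62886598]), array([316, 286,  51,   9, 388], dtype=int32))
260 171
```

View pics/w2c.png

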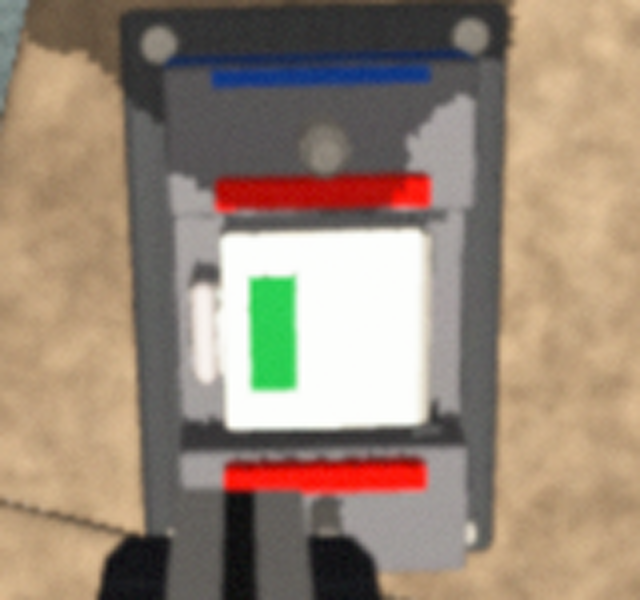

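```bash
python3 -m crank '{"travel":[[0,4,0],[0,8.5,0],[0,13,0],[0,17.5,0],[0,22,0]],"turn":[[0,0,-2],[0,0,-4],[0,0,-6],[0,0,-6.4],[0,0,-6.4]],"gripper":[1,1,1,1,1]}'
python3 -m crank '{"travel":[[0,4.5,0],[0.5,9,0],[1,13.5,0],[2,18,0],[3,22,0]],"turn":[[0,0,0],[0,0,0],[0,0,0],[0,0,0],[0,0,0]],"gripper":[1,1,1,1,1]}'
python3 -m crank '{"travel":[[1.5,3,0.5],[1.5,3,1],[1.5,3,1],[1.5,3,1],[1.5,3,1]],"turn":[[0,0,0],[0,0,0],[0,0,0],[0,0,0],[0,0,0]],"gripper":[1,1,1,1,1]}'
python3 - <<'E'
from workcell import bot
from h import *
f=bot.grab_frame("wrist");pickle.dump(f,open('pics/w3.pkl','wb'))
p=[.495,.3387,.157]
x,y=.036,.065
P=[[x,-y,.022],[-x,-y,.022],[-x,y,.022],[x,y,.022],[0,.048,.022],[0,-.048,.022],[.012,.022,.05],[-.012,.022,.05],[-.012,-.022,.05],[.012,-.022,.05]]
print(proj(f,place(p,P)).round(1));c=proj(f,place(p,[[0,0,.03]]))[0].astype(int);a,b=c[0]-80,c[1]-80
print(a,b);g=f["pixels"][b:b+150,a:a+160,::-1];cv2.imwrite('pics/w3c.png',cv2.resize(g,None,fx=4,fy=4,interpolation=cv2.INTER_CUBIC))
E
```

```text
clock: 5.2
position: [0.4219, 0.1169, 0.2229]
tool_rot: [3.141, -0.0, 1.727]
force: [1.4, -0.2, 0.2]
grip_width: -0.0
finger_force: 0.0
clock: 5.7
position: [0.4519, 0.3375, 0.2226]
tool_rot: [-3.142, -0.001, 1.728]
force: [0.7, -0.5, 0.6]
grip_width: 0.0
finger_force: 0.0
clock: 6.2
position: [0.4671, 0.3639, 0.2328]
tool_rot: [-3.141, -0.0, 1.726]
force: [0.1, 0.3, 0.4]
grip_width: -0.0002
finger_force: 0.0
[[375.4 296.6]
 [307.9 296.7]
 [306.4 173.5]
 [381.4 173.5]
 [343.6 191.1]
 [341.9 282. ]
 [358.1 224.3]
 [332.  224.3]
 [331.6 268.9]
 [356.7 268.8]]
263 160
```

View pics/w3c.png

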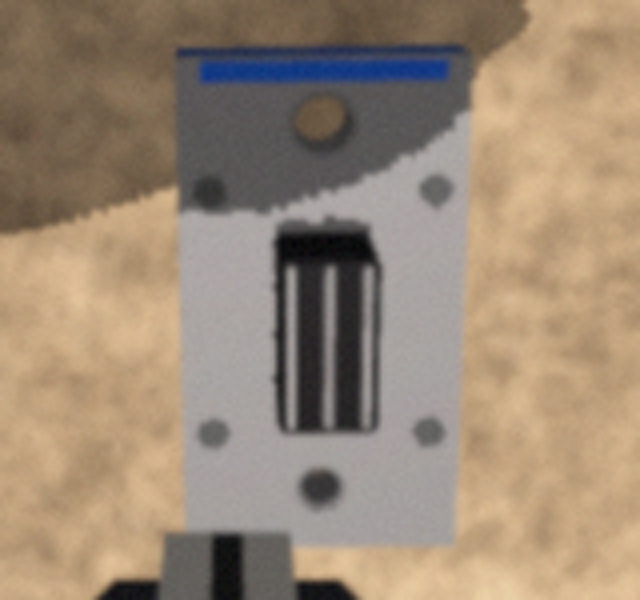

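Run:
```python
from h import *
f=pickle.load(open('pics/w3.pkl','rb'));x,y=.036,.065
P=[[x,-y,.022],[-x,-y,.022],[-x,y,.022],[x,y,.022],[0,.048,.022],[0,-.048,.022],[-.012,-.022,.05],[.012,-.022,.05]]
uv=[[376.7,296.2],[310,295.7],[307,173],[380,172.5],[343.3,190.5],[343,281.7],[332.8,268],[357.5,268]]
p,r=fit([(f,P,uv)],[.495,.339,.157]);print(p,r.round(1).tolist())
f=pickle.load(open('pics/w2.pkl','rb'))
P=[[0,.036,.042],[0,-.036,.042],[.048,.075,.009],[-.048,.075,.009],[0,.048,.056],[.024,.024,.0345],[-.024,.024,.0345],[.024,-.024,.0345],[-.024,-.024,.0345]]
uv=[[340.5,218.5],[341.2,289.8],[386.3,172.2],[291,174],[340.75,208.5]]
p,r=fit([(f,P[:5],uv)],[.451,-.135,.29]);print(p,r.round(1).tolist())
```

```text
[0.4955013  0.33949124 0.16977343] [[0.1, -0.6], [-0.8, 0.8], [-0.8, 0.3], [1.3, -0.2], [0.4, -0.1], [0.1, -0.3], [-0.3, 0.3], [0.1, -0.0]]
[ 0.45132263 -0.13571054  0.29681801] [[-0.1, 0.4], [-0.1, 0.9], [1.2, -1.8], [-2.3, -0.9], [0.4, 0.8]]
```

```bash
python3 -m crank '{"travel":[[1.5,-1.2,0],[2.85,-2.45,-2],[2.85,-2.45,-5],[2.85,-2.45,-8],[2.85,-2.45,-11]],"turn":[[0,0,0.9],[0,0,0.9],[0,0,0.9],[0,0,0.9],[0,0,0.9]],"gripper":[0,0,0,0,0]}' 40
python3 -m crank '{"travel":[[0,0,-2.5],[0,0,-5],[0,0,-7.5],[0,0,-9.5],[0,0,-9.7]],"turn":[[0,0,0],[0,0,0],[0,0,0],[0,0,0],[0,0,0]],"gripper":[0,0,0,0,0]}'
```

```text
clock: 6.75
position: [0.4956, 0.3398, 0.1219]
tool_rot: [3.141, -0.0, 1.742]
force: [0.6, 0.8, -0.5]
grip_width: 0.0721
finger_force: 0.0
clock: 7.25
position: [0.4946, 0.3392, 0.0239]
tool_rot: [-3.139, 0.002, 1.742]
force: [-0.1, -0.3, -0.1]
grip_width: 0.0853
finger_force: 0.0
```

```bash
python3 -m crank '{"travel":[[0,0,0.1],[0,0,0.1],[0,0,0.1],[0,0,0.1],[0,0,0.1]],"turn":[[0,0,0],[0,0,0],[0,0,0],[0,0,0],[0,0,0]],"gripper":[1,1,1,1,1]}' 80
python3 -m crank '{"travel":[[0,0,0],[0,0,0],[0,0,0],[0,0,0],[0,0,0]],"turn":[[0,0,0],[0,0,0],[0,0,0],[0,0,0],[0,0,0]],"gripper":[1,1,1,1,1]}'
```

```text
clock: 7.75
position: [0.4959, 0.3406, 0.0278]
tool_rot: [3.141, -0.001, 1.743]
force: [-3.2, -1.5, 11.4]
grip_width: 0.0225
finger_force: 79.7
clock: 8.25
position: [0.4959, 0.3407, 0.0278]
tool_rot: [3.141, -0.001, 1.743]
force: [-3.8, -0.6, 12.1]
grip_width: 0.0224
finger_force: 79.9
```

```bash
python3 -m crank '{"travel":[[0,0,1],[0,0,3],[0,0,6.5],[0,0,10],[0,0,13]],"turn":[[0,0,0],[0,0,0],[0,0,0],[0,0,0],[0,0,0]],"gripper":[1,1,1,1,1]}'
python3 - <<'E'
from workcell import bot
from h import *
f=bot.grab_frame("wrist");pickle.dump(f,open('pics/w4.pkl','wb'))
o=bot.observe();print(o)
z=o["position"][2]-.0278
x,y=.036,.065
P=[[x,-y,.022],[-x,-y,.022],[-x,y,.022],[x,y,.022],[0,.048,.022],[0,-.048,.022],[.012,.022,.05],[-.012,.022,.05],[-.012,-.022,.05],[.012,-.022,.05]]
print(proj(f,place([.4955,.3395,.17,z],P)).round(1))
cv2.imwrite('pics/w4.png',f["pixels"][:,:,::-1])
E
```

```text
clock: 8.75
position: [0.4957, 0.3402, 0.1591]
tool_rot: [3.141, -0.0, 1.742]
force: [0.4, 0.4, -2.8]
grip_width: 0.0226
finger_force: 78.8
{'clock': 8.8, 'qpos': array([-0.95601578,  0.59395843,  0.37714149,  1.74382708, -0.27836721,
        0.85046194, -0.28251358]), 'qd': array([ 0.01772297,  0.03374881, -0.02112733,  0.01451814, -0.0307777 ,
       -0.10875624,  0.02474523]), 'joint_efforts': array([ -2.12712608, -65.47174215,   6.27902761, -20.73512793,
        -0.45267192,  -0.95344093,   0.33764658]), 'position': array([0.49739716, 0.3411272 , 0.16350447]), 'tool_rot': array([ 3.13640412e+00, -3.11348535e-03,  1.74207048e+00]), 'force': array([4.20941122, 2.66430271, 4.02125136]), 'moment': array([ 0.21055306, -0.32444886,  0.04961304]), 'finger_force': 79.16588187217712, 'grip_width': 0.022651569392770517}
[[390.6 430.5]
 [246.  430.3]
 [225.8 163.9]
 [411.7 164.2]
 [318.7 207.1]
 [318.4 403. ]
 [353.  297.3]
 [284.  297.2]
 [287.3 400.3]
 [349.4 400.4]]
```

View pics/w4.png

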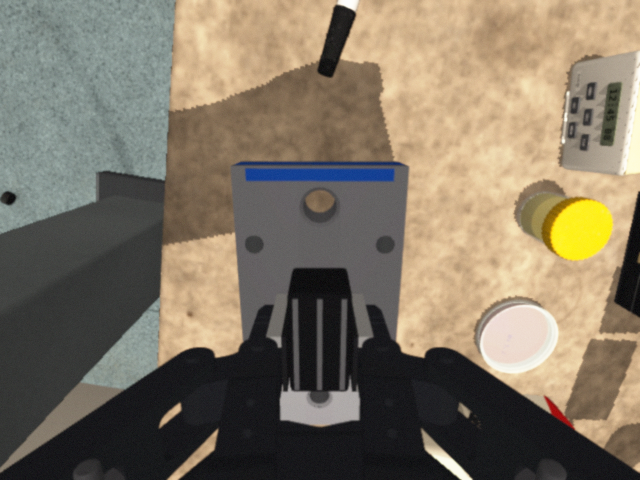

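```bash
python3 -m crank '{"travel":[[-1.5,-3,1],[-3,-6,2],[-4.5,-9,3],[-6,-12,4],[-7.5,-15,4]],"turn":[[0,0,0],[0,0,0],[0,0,0],[0,0,0],[0,0,0]],"gripper":[1,1,1,1,1]}'
python3 -m crank '{"travel":[[0,-3.5,0],[-0.5,-7,0],[-1,-10.5,0],[-1,-14,0],[-1,-17.5,0]],"turn":[[0,0,1],[0,0,2],[0,0,3],[0,0,4],[0,0,5]],"gripper":[1,1,1,1,1]}'
python3 -m crank '{"travel":[[0.5,-3.5,0],[1,-7,0],[2,-10,0],[3.3,-12.5,0],[4,-14.8,0]],"turn":[[0,0,1],[0,0,2.1],[0,0,2.1],[0,0,2.1],[0,0,2.1]],"gripper":[1,1,1,1,1]}'
python3 -m crank '{"travel":[[0,0,-3],[0,0,-6],[0,0,-8],[0,0,-8],[0,0,-8]],"turn":[[0,0,0],[0,0,0],[0,0,0],[0,0,0],[0,0,0]],"gripper":[1,1,1,1,1]}'
python3 - <<'E'
from workcell import bot
from h import *
f=bot.grab_frame("wrist");pickle.dump(f,open('pics/w5.pkl','wb'))
f2=bot.grab_frame("side");pickle.dump(f2,open('pics/s5.pkl','wb'))
o=bot.observe();print(o["position"],o["tool_rot"],o["force"])
a=f["pixels"][120:480,120:520,::-1];
b=cv2.resize(f2["pixels"][180:270,310:410,::-1],(400,360),interpolation=cv2.INTER_CUBIC)
cv2.imwrite('pics/c5.png',np.hstack([a,b]))
E
```

```text
clock: 9.3
position: [0.4202, 0.1893, 0.198]
tool_rot: [3.14, -0.001, 1.743]
force: [-0.1, -0.7, -3.2]
grip_width: 0.0224
finger_force: 79.4
clock: 9.8
position: [0.4103, 0.014, 0.1973]
tool_rot: [3.141, -0.0, 1.831]
force: [0.2, -0.1, -2.5]
grip_width: 0.0225
finger_force: 79.4
clock: 10.3
position: [0.4512, -0.1341, 0.1972]
tool_rot: [3.141, 0.0, 1.866]
force: [-0.0, 1.5, -3.0]
grip_width: 0.0224
finger_force: 79.4
clock: 10.8
position: [0.4507, -0.1329, 0.1175]
tool_rot: [-3.142, 0.0, 1.866]
force: [-0.0, 0.2, -2.8]
grip_width: 0.0224
finger_force: 79.2
[ 0.45128767 -0.13278443  0.11801356] [3.14000975e+00 6.31711475e-04 1.86656179e+00] [-0.43212496  0.24155511 -2.21963327]
```

View pics/c5.png

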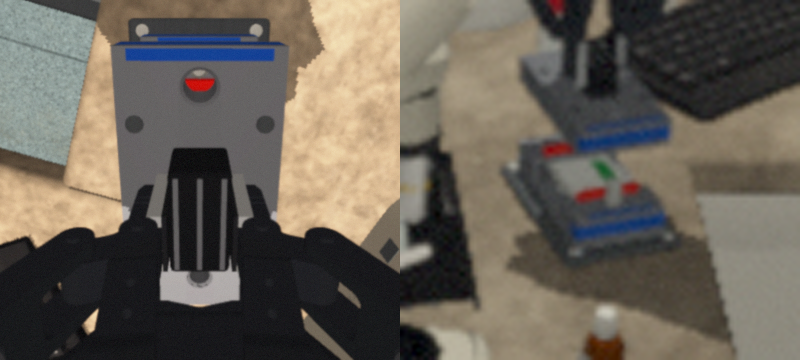

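Run:
```python
from h import *
f=pickle.load(open('pics/w5.pkl','rb'))
U=[[.036,.065,.022],[-.036,.065,.022],[0,.048,.022],[0,-.048,.022],[-.012,-.022,.05],[.012,-.022,.05]]
uv=np.array([[287,43.5],[112,45],[199.2,85.5],[200,277],[162,271],[237,271]])+120
p,r=fit([(f,U,uv)],[.451,-.134,.294,.09]);print('upper',p,r.round(1).tolist())
p,r=fit([(f,U[:4],uv[:4])],[.451,-.134,.294,.09]);print('upper noGrip',p,r.round(1).tolist())
L=[[.048,.075,.009],[-.048,.075,.009]]
print('lower pred',proj(f,place([.4513,-.1357,.294],L))-120)
lv=np.array([[270,18],[129,19]])+120
print(fit([(f,L,lv)],[.451,-.134,.294]))
d=f["pixels"][140:300,220:420,::-1];cv2.imwrite('pics/c6.png',cv2.resize(d,None,fx=4,fy=3.75,interpolation=cv2.INTER_CUBIC))
```

```text
upper [ 0.45140638 -0.13409561  0.30108052  0.08802502] [[1.2, 0.4], [-2.2, -0.2], [-0.0, 0.2], [0.2, -1.5], [8.3, 0.3], [-7.1, -0.0]]
upper noGrip [ 0.45142943 -0.13415135  0.30112962  0.08787436] [[1.1, 0.5], [-2.1, -0.0], [-0.0, 0.3], [0.2, -1.6]]
lower pred [[271.42854732  16.86945142]
 [126.50316381  16.58154967]]
(array([ 0.45257967, -0.13652891,  0.30270337]), array([[ 1.85976892,  0.0420202 ],
       [-1.8654912 ,  0.05345877]]))
```

View pics/c6.png

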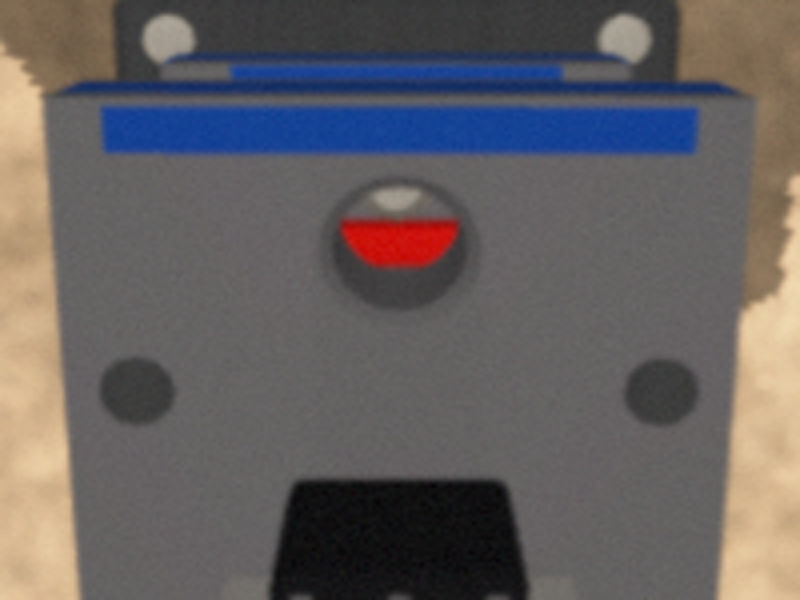

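Run:
```python
from h import *
f=pickle.load(open('pics/w5.pkl','rb'))
p=[.4513,-.1357,.294]
print('seal edges',proj(f,place(p,[[0,.0395,.042],[0,.0325,.042],[0,.048,.056]])),'seen 198.4, 211')
for dy in(-.002,0,.002):print(dy,proj(f,place([*p[:2],.294],[[0,.0395+dy,.042]])))
print('screw mid seen',(397/4+220,40/3.75+140))
p=[.4514,-.1341,.298,.088]
print('upper hole top/bottom',proj(f,place(p,[[0,.055,.022],[0,.041,.022],[0,.055,0],[0,.041,0]])),'seen top rim',178/3.75+140,311/3.75+140, 'bottom rim far ~',183/3.75+140)
o=pickle.load(open('pics/s5.pkl','rb'))
```

```text
seal edges [[318.82147908 198.92152457]
 [318.80403073 210.29531749]
 [318.81010051 188.57700762]] seen 198.4, 211
-0.002 [[318.8164571  202.19262851]]
0 [[318.82147908 198.92152457]]
0.002 [[318.82653071 195.63313465]]
screw mid seen (319.25, 150.66666666666666)
upper hole top/bottom [[319.48271647 188.94822294]
 [319.547381   222.01849501]
 [319.46585161 181.40178175]
 [319.52315059 210.66312488]] seen top rim 187.46666666666667 222.93333333333334 bottom rim far ~ 188.8
```

```bash
python3 -m crank '{"travel":[[0,-0.15,-1],[0,-0.15,-2],[0,-0.15,-2.4],[0,-0.15,-2.4],[0,-0.15,-2.4]],"turn":[[0,0,0],[0,0,0],[0,0,0],[0,0,0],[0,0,0]],"gripper":[1,1,1,1,1]}'
python3 -m crank '{"travel":[[0,0,-0.2],[0,0,-0.4],[0,0,-0.6],[0,0,-0.8],[0,0,-1]],"turn":[[0,0,0],[0,0,0],[0,0,0],[0,0,0],[0,0,0]],"gripper":[1,1,1,1,1]}'
```

```text
clock: 11.4
position: [0.4506, -0.1343, 0.0927]
tool_rot: [-3.141, -0.0, 1.866]
force: [-0.3, 0.1, -3.1]
grip_width: 0.022
finger_force: 79.4
clock: 11.9
position: [0.4507, -0.1342, 0.0826]
tool_rot: [-3.142, 0.0, 1.867]
force: [-0.1, -0.3, -2.9]
grip_width: 0.0222
finger_force: 79.4
```

```bash
python3 -m crank '{"travel":[[0,0,-0.1],[0,0,-0.2],[0,0,-0.3],[0,0,-0.4],[0,0,-0.5]],"turn":[[0,0,0],[0,0,0],[0,0,0],[0,0,0],[0,0,0]],"gripper":[1,1,1,1,1]}'
python3 - <<'E'
from workcell import bot
from h import *
f=bot.grab_frame("wrist");d=f["pixels"][130:250,220:420,::-1];cv2.imwrite('pics/c7.png',cv2.resize(d,None,fx=4,fy=4,interpolation=cv2.INTER_CUBIC))
E
```

```text
clock: 12.4
position: [0.4507, -0.1342, 0.0777]
tool_rot: [3.142, 0.0, 1.867]
force: [0.2, 0.5, -2.9]
grip_width: 0.0225
finger_force: 79.4
```

View pics/c7.png

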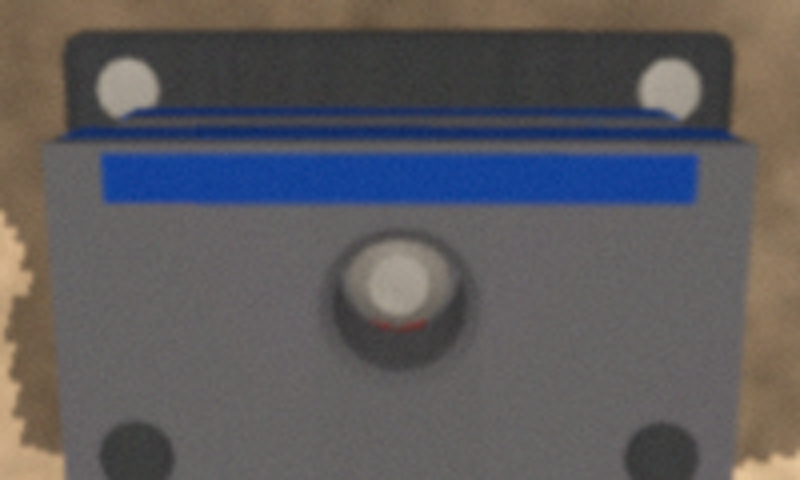

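The dowel tip, at crop (399,285), is centred sideways in the wide hole, and there is no contact force. I'll continue down.

```bash
for i in 1; do python3 -m crank '{"travel":[[0,0,-0.15],[0,0,-0.3],[0,0,-0.45],[0,0,-0.6],[0,0,-0.7]],"turn":[[0,0,0],[0,0,0],[0,0,0],[0,0,0],[0,0,0]],"gripper":[1,1,1,1,1]}'; done
python3 -m crank '{"travel":[[0,0,-0.05],[0,0,-0.1],[0,0,-0.15],[0,0,-0.2],[0,0,-0.25]],"turn":[[0,0,0],[0,0,0],[0,0,0],[0,0,0],[0,0,0]],"gripper":[1,1,1,1,1]}'
```

```text
clock: 12.95
position: [0.4506, -0.1342, 0.0706]
tool_rot: [-3.141, -0.0, 1.866]
force: [-0.8, -0.8, -2.3]
grip_width: 0.0223
finger_force: 79.4
clock: 13.45
position: [0.4506, -0.1342, 0.0683]
tool_rot: [-3.142, -0.0, 1.867]
force: [-0.1, 0.1, 1.2]
grip_width: 0.0228
finger_force: 79.9
```

```bash
python3 -m crank '{"travel":[[0,0,-0.05],[0,0,-0.1],[0,0,-0.15],[0,0,-0.2],[0,0,-0.25]],"turn":[[0,0,0],[0,0,0],[0,0,0],[0,0,0],[0,0,0]],"gripper":[1,1,1,1,1]}'
python3 -m crank '{"travel":[[0,0,-0.05],[0,0,-0.1],[0,0,-0.15],[0,0,-0.2],[0,0,-0.2]],"turn":[[0,0,0],[0,0,0],[0,0,0],[0,0,0],[0,0,0]],"gripper":[1,1,1,1,1]}'
```

```text
clock: 13.95
position: [0.4507, -0.1342, 0.0658]
tool_rot: [3.142, 0.0, 1.867]
force: [-1.9, 0.1, 5.0]
grip_width: 0.0225
finger_force: 80.4
clock: 14.45
position: [0.4507, -0.1342, 0.0638]
tool_rot: [3.142, -0.0, 1.867]
force: [-1.8, 0.8, 6.7]
grip_width: 0.0229
finger_force: 80.8
```

```bash
python3 -m crank '{"travel":[[0,0,-0.03],[0,0,-0.06],[0,0,-0.1],[0,0,-0.1],[0,0,-0.1]],"turn":[[0,0,0],[0,0,0],[0,0,0],[0,0,0],[0,0,0]],"gripper":[1,1,1,1,1]}'
python3 -m crank '{"travel":[[0,0,-0.03],[0,0,-0.06],[0,0,-0.06],[0,0,-0.06],[0,0,-0.06]],"turn":[[0,0,0],[0,0,0],[0,0,0],[0,0,0],[0,0,0]],"gripper":[1,1,1,1,1]}'
```

```text
clock: 14.95
position: [0.4507, -0.1342, 0.0637]
tool_rot: [3.141, -0.0, 1.866]
force: [-9.3, 3.1, 35.1]
grip_width: 0.0228
finger_force: 84.5
clock: 15.45
position: [0.4507, -0.1342, 0.0636]
tool_rot: [3.14, -0.001, 1.866]
force: [-12.9, 4.4, 54.0]
grip_width: 0.0223
finger_force: 87.1
```

```bash
python3 -m crank '{"travel":[[0,0,0.04],[0,0,0.09],[0,0,0.09],[0,0,0.09],[0,0,0.09]],"turn":[[0,0,0],[0,0,0],[0,0,0],[0,0,0],[0,0,0]],"gripper":[1,1,1,1,1]}'
python3 - <<'E'
from workcell import bot
from h import *
f=bot.grab_frame("wrist");g=bot.grab_frame("side")
a=cv2.resize(f["pixels"][100:280,200:420,::-1],(440,360));b=cv2.resize(g["pixels"][185:275,320:410,::-1],(360,360),interpolation=cv2.INTER_CUBIC)
cv2.imwrite('pics/c8.png',np.hstack([a,b]));print(bot.observe()["force"])
E
```

```text
clock: 15.95
position: [0.4507, -0.1342, 0.0637]
tool_rot: [3.141, -0.0, 1.866]
force: [-6.0, 2.3, 25.4]
grip_width: 0.0227
finger_force: 83.3
[-6.73912709  2.93423369 24.51282457]
```

View pics/c8.png

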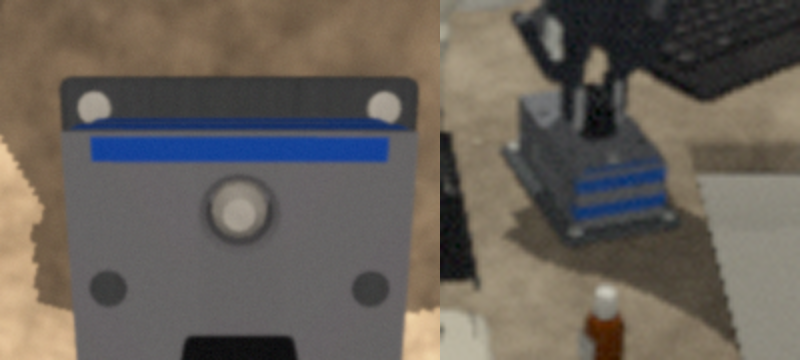

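The wrist view shows the dowel centred in the hole at crop (238,213). The side view shows the halves meeting, blue end over blue end, at crop (620,195). The push is a steady 25 N.

```bash
python3 -c "
from workcell import bot
print(bot.job_done())"
```

```text
the job is handed in; nothing more can be done
None
```

The cuvette cover is pressed shut and stayed shut by itself, and the upper half is on the dowels blue over blue, still gripped and held fully shut with about 25 N; the job was handed in at about 16 s.

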